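# Centre the dosing pot on the scale and tare

### The job

The small dosing pot stands off-centre on the round pan of the scale. With closed fingers, nudge its side lightly until the whole pot, seen from above, stands inside the black ring on the pan, without gripping, lifting or toppling it. Then, with the fingers clear of the pot, press the green button fully down with a fingertip and let it come up again, and leave the tape, bottle and jar alone.

Things in the scene. Friction and masses are not known exactly. Their poses are not given: they have to be found in the camera images.
- pot_foot (a point): Centre of the underside of the dosing pot, a loose steel pot with blue lid and knob, upright, about 100 to 200 g, tippy: 64 mm tall in all, round foot 32 mm across, widest at the belly (48 mm across, 13 to 18 mm above the underside), narrowing to 38 mm at 47 mm; lid 41 mm across up to 54 mm; knob 12 mm across up to 64 mm. z points up along the pot. It slides on the pan when pushed slowly at or below the belly and may tip over when pushed higher up or struck fast.
- pan_middle (a point): Centre of the upper face of the scale's round white pan, which is fixed, level, 110 mm across and 50 mm above the table. A black ring 64 mm inside and 74 mm outside diameter is painted about this point, so the pot stands inside it when it is within 8 mm of the middle. The pan's axes other than z mean nothing.
- scale: The fixed grey scale housing, 190 x 150 mm, top 30 mm above the table. Origin on the table below the pan's middle; its own -x points to the control strip (dark blank display and green button) on the side nearer the robot. The housing reaches from 115 mm on that side to 75 mm on the other.
- tare_top (a point): Centre of the top of the round green push button (24 mm across) on the scale's control strip, 89 mm from the pan's middle along the scale's -x and 45 mm along its -y. It is pressed straight down.
- tare (a joint): Travel of the green button: 0 up, 0.006 m fully down; a spring (about 4 N when fully down) brings it up again.
- tape: Bystander: orange roll of tape lying flat, 86 mm across, 24 mm high, origin at the centre of its underside.
- bottle: Bystander: white plastic bottle, 52 mm across, 110 mm tall, origin at the centre of its underside.
- jar: Bystander: amber jar with black lid, 46 mm across, 60 mm tall, origin at the centre of its underside.
Mind the look-alikes: they are no part of the job. What is meant by the part that bears pot_foot is not pink, and is the smaller of those in its own colour.

How it is judged (in metres and radians):
On the way, in this order (a step that is already met when the one before it is completed fails the run):
1. the pot stands still inside the ring, not touched (horizontal distance between pot_foot and pan_middle below 0.0085 m and angle between pot_foot's own z axis and vertical below 0.06 rad and contact force between each of the arm, the fingers and pot below 0.05 N and linear speed of pot below 0.02 m/s), for 0.3 s.
2. the green button is pressed fully down by the fingers (value of joint tare above 0.0045 m and contact force between the fingers and scale above 0.3 N), for 0.05 s.
At the end, for the whole second after the job is handed in: The pot stands upright (within 3.5 degrees) and still on the pan, its axis within 8.5 mm of the pan's middle, so that its belly lies inside the black ring; the button has been pressed down at least 4.5 mm after that and is up again; tape, bottle and jar are within 15 mm of where they stood (horizontal distance between pot_foot and pan_middle below 0.0085 m and z of pot_foot in the frame of pan_middle between -0.003 and 0.003 m and angle between pot_foot's own z axis and vertical below 0.06 rad and linear speed of pot below 0.02 m/s and value of joint tare below 0.0015 m and distance of each of tape, bottle, jar from where it was at the start of the episode below 0.015 m); the robot touches nothing.
It fails at once if the pot is toppled (tilted over 20 degrees), lifted off the pan (10 mm) or falls off it (angle between pot_foot's own z axis and vertical above 0.35 rad or z of pot_foot in the frame of pan_middle above 0.01 m or z of pot_foot in the frame of pan_middle below -0.01 m).
It fails at once if the pot is struck or pushed hard (over 12 N) (contact force between any of the fingers, the arm and pot above 12 N).
It fails at once if the pot is gripped or straddled between the fingers, or held from above, instead of nudged from outside (contact force between the fingers and pot above 0.1 N and horizontal distance between the grasp point and pot_foot below 0.018 m).
It fails at once if the button is pressed while the pot is off-centre or being touched ((value of joint tare above 0.003 m and horizontal distance between pot_foot and pan_middle above 0.0105 m) or (value of joint tare above 0.003 m and contact force between the fingers and pot above 0.1 N)).
It fails at once if the tape, bottle or jar is disturbed (15 mm) (distance of any of tape, bottle, jar from where it was at the start of the episode above 0.015 m).
It also fails if it takes over 51 s, if anything falls off the work surface, if the arm or the gripper's body presses on something with over 40 N, if the wrist force passes 120 N, or if a joint passes its speed limit or range.

### The arm

A 6-joint arm with a two-finger parallel gripper is mounted at the origin on the work surface. World frame = base frame: x ahead of the robot, y to its left, z up, the work surface at z = 0. Lengths are in mm, angles in rad, forces in N, time in s.
With the tool pointing down it reaches from about 375 to 825 mm from the base axis. Payload 5.5 kg.
Tool frame: the origin (TCP) lies midway between the tips of the shut fingers; the grasp point (between the pads) lies 19 mm behind it; z points along the fingers, y is the direction in which the jaws open and shut (so a half turn about z gives the same grasp; the last joint's range is limited). The gripper opens to 85 mm and grips with 20 to 120 N. Pads are 22 mm wide; open, the fingers measure 114 mm over their backs; the gripper's body (76 mm by 85 mm) begins 54 mm behind the grasp point. The pads swing forward as they close: fully open they stand 13 mm farther back than shut.
Start: joints at [-1.202, 0.314, -0.047, 1.21, 0, 1.571], TCP at [216.294, -559.653, 231.299] pointing down, gripper open.
Joint ranges: [-2.67, 2.67], [-0.69, 1.73], [-1.03, 1.25], [-2.08, 2.16], [-1.42, 1.45], [-3.14, 3.14]. Speed limits (rad/s): [2.39, 2.39, 3.01, 3.14, 3.14, 3.14].

### API

Orientations are given as [roll, pitch, yaw] about the fixed x, y, z axes, in that order (R = Rz(yaw) Ry(pitch) Rx(roll)).
In Python, from plant import observe, camera, close_job, boxes_of, place_of gives the robot as it stands. The module is installed in compiled form; this text tells all that it offers.
- The arm moves only by the tool play_rows, never from a script. Its arguments are lists of equal length, an entry for each row: "delta_pos": the shift along the tool's x, y, z as a fraction of full scale, a list of three; "turn": the turn, a rotation vector about the tool's x, y, z as a fraction of full scale, a list of three; "gripper": the closure, from 0 (fully open) to 1 (shut). A call has 1 to 12 rows; each row shifts and turns the commanded pose from where the row before left it, along the tool's axes as they then stand; what a row does not reach is not made up. Full scale, the value 1, is 0.4 m for a shift and pi rad for a turn. A row lasts 1/10 s, in which the tool goes at most 50 mm and 8.59 degrees, less where a joint would pass 70% of its speed; a pose out of reach is approached as far as the arm can. A call with a number of a shift or a turn outside -1 to 1 is refused whole. A call with a gripper value outside its range is refused whole. The fingers move at their own pace and stop on an object; "squeeze" is the grip in N (left out, the last holds). Time passes only in rows, so rows that do not move let the fingers close. It gives the time, the measured TCP pose, the force and the opening at its end, in the units of the state.
- observe(): the state, without advancing time (a new reading comes with each control period).
- camera(name): name is "scene" or "top" or "wrist"; returns a dict with "frame" (400x640x3 uint8, red, green, blue), "fx", "fy", "cx", "cy" (pixels), "view" (4x4, takes a point from world to camera coordinates). Camera axes: x right, y down, z forward; pixel columns grow to the right and rows downward; lengths in mm; the calibration is good to about 2 mm. A picture is of the moment at which its call begins. There is no depth.
- close_job(): hands the job in, once; it reports no verdict.
Trained networks look in the newest picture that a camera, given by its name, has taken for a name from the list of things; names that differ only in an ending like _2 or _b are one class to them, and where a whole thing is asked for, a point or a joint stands for the part that bears it (a point fixed in the world has none). Each returns a list of dicts, best first, with "p" (0 to 1); they miss things now and then, are a little off and sometimes report something else, mostly with a low value. They report only what shows in the picture. A call takes as long as a camera call. They do not tell look-alikes from the thing itself.
- boxes_of(camera, query): "extent" ([left, top, right, bottom] in pixels, round what is visible of it).
- place_of(camera, query): "position" ([column, row] in pixels: a listed point, or the origin of a listed thing).
The state is a dict: "clock": time; "qpos": joint angles; "joint_velocities": joint speeds; "effort": joint torques, N m; "position": TCP position; "tcp_rot": TCP orientation; "ft_force": force on the tool from outside, world axes, zero at the start; "moment": the same for the moment, N m; "finger_gap": finger opening in mm.
Only numpy, scipy, OpenCV 4.12 (cv2) and the standard library are available. Lean on these libraries where they do the work, as an engineer would, in place of code of your own. Each camera call takes 0.05 s, during which the arm holds its last target.

## Working session

There is one attempt and no reset: what is moved stays moved. The work goes in short steps, Python scripts to look and compute and a tool call to move; the robot and the scene stay as the last step left them, time stands still between calls to the robot, and variables do not carry over. Pictures are saved under pics/ and viewed, and the job is handed in when it is done.

Besides the shell and the picture viewer there is one more tool, called after ">>>" as a command line: name --argument value ..., lists and objects as JSON in quotes. play_rows: Moves the arm, as the interface text tells. Shift numbers are shares of 0.4 m and turn numbers shares of pi rad, none past 1 either way. Its arguments: {"type":"object","properties":{"delta_pos":{"type":"array"},"turn":{"type":"array"},"gripper":{"type":"array"},"squeeze":{"type":"number"}},"required":["delta_pos","turn","gripper"]}

```bash
mkdir -p pics
cat > h.py <<'E'
import numpy as np, cv2
from plant import *
def shot(n,f=None):
    c=camera(n)
    if f: cv2.imwrite('pics/'+f,cv2.cvtColor(c['frame'],cv2.COLOR_RGB2BGR))
    return c
def ray(c,px,z):
    V=np.array(c['view']);R=V[:3,:3];t=V[:3,3];o=-R.T@t
    d=R.T@np.array([(px[0]-c['cx'])/c['fx'],(px[1]-c['cy'])/c['fy'],1])
    return o+d*(z-o[2])/d[2]
def proj(c,p):
    V=np.array(c['view']);q=V[:3,:3]@np.array(p)+V[:3,3]
    return [c['fx']*q[0]/q[2]+c['cx'],c['fy']*q[1]/q[2]+c['cy']]
E
python3 - <<'E'
from h import *
np.set_printoptions(precision=1,suppress=True)
for n in ['top','scene','wrist']:
    c=shot(n,n+'0.png'); V=np.array(c['view']);print(n,c['fx'],c['cx'],c['cy'],-V[:3,:3].T@V[:3,3])
    for q,z in [('pot_foot',50),('pan_middle',50),('tare_top',38),('scale',0),('tape',0),('bottle',0),('jar',0)]:
        for r in place_of(n,q)[:4]: print(q,np.round(r['p'],2),np.array(r['position']),ray(c,r['position'],z))
    for r in boxes_of(n,'pot_foot'): print('box',r)
print(observe())
E
```

```text
top 435.54495114948185 316.13415231540444 199.30639886860325 [ 407.7   30.9 1131.8]
pot_foot 0.85 [381.8 260. ] [ 493.4 -117.    50. ]
pot_foot 0.72 [254.5 218.7] [557.2 209.8  50. ]
pot_foot 0.61 [328.  236.5] [535.   21.3  50. ]
pan_middle 0.56 [314.4 235.9] [532.4  55.1  50. ]
tape 0.93 [399.4 200.7] [ 658.2 -155.7    0. ]
bottle 0.78 [287.4 173.5] [696.2 148.8   0. ]
jar 0.63 [229.9 272.7] [417.8 259.8   0. ]
box {'extent': [316.9, 226.1, 337.1, 250.8], 'p': 0.59}
box {'extent': [371.6, 246.8, 394.0, 268.8], 'p': 0.58}
scene 378.7173597477429 323.8388963668788 202.3270099441552 [1161.1  383.6  763.3]
pot_foot 0.88 [337.8 179.3] [517.9  26.3  50. ]
pot_foot 0.85 [395.7 233. ] [604.2 235.5  50. ]
pot_foot 0.67 [296.6 169.4] [543.3 -91.   50. ]
pan_middle 0.87 [340.  189.7] [548.8  51.   50. ]
tare_top 0.54 [330.2 166.7] [474.1 -24.   38. ]
scale 0.58 [343.6 197.9] [528.   51.9   0. ]
tape 0.71 [259.8 198.5] [ 650.3 -144.2    0. ]
bottle 0.95 [341.7 256.4] [698.4 143.7   0. ]
jar 0.85 [429.1 203.9] [426.6 260.9   0. ]
box {'extent': [383.3, 209.8, 414.1, 238.5], 'p': 0.77}
box {'extent': [289.6, 154.0, 303.6, 176.3], 'p': 0.76}
box {'extent': [329.4, 160.5, 343.7, 184.7], 'p': 0.73}
wrist 319.38235032489837 319.68582505272497 197.8100717665113 [ 289.  -530.5  373.5]
{'clock': 1.35, 'qpos': array([-1.2,  0.3, -0. ,  1.2,  0. ,  1.6]), 'joint_velocities': array([ 0., -0., -0., -0., -0., -0.]), 'effort': array([  0. , -53.9,  34. ,   0. ,   0. ,   0. ]), 'position': array([ 216.3, -559.7,  231.3]), 'tcp_rot': array([-3.1, -0. ,  0.4]), 'ft_force': array([0.8, 0.2, 0.7]), 'moment': array([-0.1,  0. ,  0. ]), 'finger_gap': 85.28224166415998}
```

View crops.

Run:
```python
import cv2
a=cv2.imread('pics/top0.png');cv2.imwrite('pics/top0c.png',cv2.resize(a[140:300,210:420],None,fx=3.7,fy=3.7,interpolation=cv2.INTER_CUBIC))
a=cv2.imread('pics/scene0.png');cv2.imwrite('pics/scene0c.png',cv2.resize(a[130:280,230:440],None,fx=3.7,fy=3.7,interpolation=cv2.INTER_CUBIC))
```

```text
(no output)
```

View pics/top0c.png

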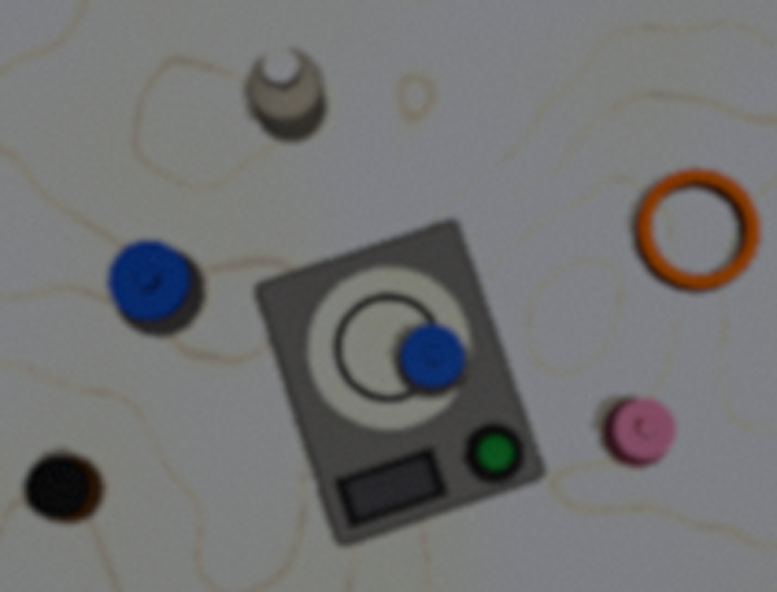

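View pics/scene0c.png

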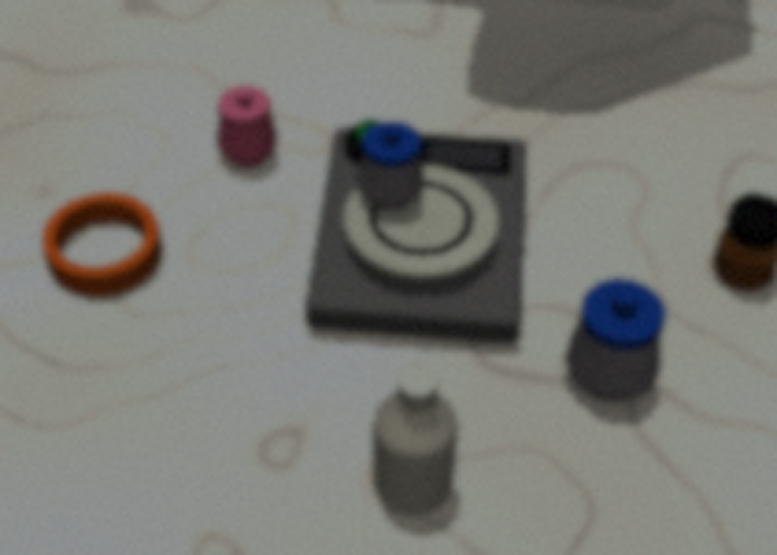

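View pics/top0.png

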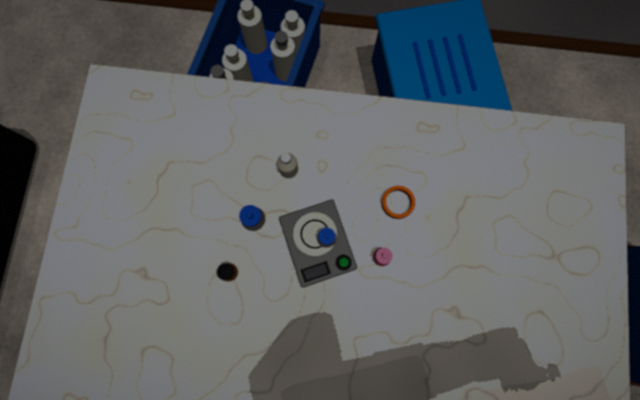

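```bash
cat > m.py <<'E'
from h import *
def blue(c,near,r=40):
    f=c['frame'];h=cv2.cvtColor(f,cv2.COLOR_RGB2HSV)
    m=cv2.inRange(h,(105,150,50),(130,255,255));n,l,s,ce=cv2.connectedComponentsWithStats(m)
    i=[i for i in range(1,n) if s[i][4]>20]; i=min(i,key=lambda i:np.hypot(*(ce[i]-near)))
    return ce[i],s[i]
def green(c,near):
    f=c['frame'];h=cv2.cvtColor(f,cv2.COLOR_RGB2HSV)
    m=cv2.inRange(h,(50,120,40),(75,255,255));n,l,s,ce=cv2.connectedComponentsWithStats(m)
    i=max(range(1,n),key=lambda i:s[i][4]);return ce[i],s[i]
def housing_fit(c,V,p0,zs=((30,),)): pass
E
python3 - <<'E'
from m import *
np.set_printoptions(precision=1,suppress=True)
c=shot('top')
b,s=blue(c,(326,236));print('lid',b,s,ray(c,b,104))
g,s=green(c,None);print('btn',g,s,ray(c,g,36),ray(c,g,40))
# housing corners from crop
for p in [(256,287),(457,219),(545,473),(340,545)]: print(ray(c,(p[0]/3.7+210,p[1]/3.7+140),30))
f=c['frame'];h=cv2.cvtColor(f,cv2.COLOR_RGB2HSV)
print(h[222:248:2,300:340:3,2])
print(ray(c,(314.6,233.8),50), ray(c,(382,257),40))
c=shot('scene')
b,s=blue(c,(337,165));print('lid scene',b,s,ray(c,b,104))
E
```

```text
lid [326.2 236.1] [318 228  17  17 222] [529.2  26.1 104. ]
btn [343.6 261.9] [339 257  10  10  76] [478.2 -24.7  36. ] [478.  -24.5  40. ]
[570.5 150.8  30. ]
[635.   18.2  30. ]
[468.2 -60.8  30. ]
[404.   70.7  30. ]
[[129 125  69  76 117 119 113  64  86 127 128 105  65  63]
 [129  94  75 127 129 128 130 122  58 112 129 124  66  67]
 [125  53 122 127 127 129 126 126  91  76 126 130  81  66]
 [110  79 129 128 128 128 112  89 105 102 114 125  96  65]
 [ 89 105 128 128 128 126  83  98 109 108 109 116 108  65]
 [ 73 119 126 128 126 120  68 110 109 103 109 109 106  66]
 [ 73 119 129 126 129 108  76 109 101 103 109 108  85  64]
 [ 83 118 127 129 126 107  75 110 103 108 109 110  73  67]
 [102  93 128 128 129 114  67 110 105  93 110 109  58  66]
 [118  58 128 127 128 124  47 107 111 109 110  92  62  66]
 [128  63 111 129 127 129  67  75 109 109 103  58  61  67]
 [128 110  54 112 128 128 106  37  61  71  53  56  64  66]
 [128 128  99  50  81 101  71  51  55  56  78  82  65  67]]
[537.7  55.2  50. ] [ 501.6 -118.2   40. ]
lid scene [335.3 168.7] [328 164  16  11 131] [536.2  28.3 104. ]
```

Run:
```python
from h import *
np.set_printoptions(precision=3,suppress=True)
c=shot('wrist','w1.png');V=np.array(c['view']);print(V);o=observe();print(o['position'],o['tcp_rot'],o['clock'])
from scipy.spatial.transform import Rotation as R
T=R.from_euler('xyz',o['tcp_rot']).as_matrix();print(T); print('cam axes in tool',V[:3,:3]@T)
```

```text
[[   0.361   -0.933   -0.    -598.955]
 [  -0.887   -0.343    0.309  -40.983]
 [  -0.288   -0.111   -0.951  379.522]
 [   0.       0.       0.       1.   ]]
[ 216.291 -559.684  231.32 ] [ 3.142 -0.     0.369] 1.5
[[ 0.933  0.36   0.   ]
 [ 0.36  -0.933 -0.   ]
 [ 0.     0.    -1.   ]]
cam axes in tool [[ 0.     1.     0.   ]
 [-0.951  0.    -0.309]
 [-0.309 -0.     0.951]]
```

View pics/w1.png

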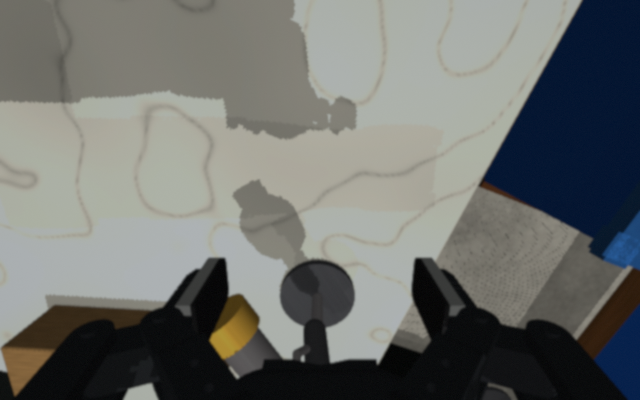

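>>> play_rows --delta_pos '[[0, 0, -0.1], [0, 0, -0.1], [0.095, -0.077, 0], [0.095, -0.077, 0], [0.095, -0.077, 0], [0.095, -0.077, 0], [0.095, -0.077, 0], [0.095, -0.077, 0], [0.095, -0.077, 0], [0.095, -0.077, 0], [0.095, -0.077, 0], [0.095, -0.077, 0]]' --turn '[[0, 0, 0], [0, 0, 0], [0, 0, 0], [0, 0, 0], [0, 0, 0], [0, 0, 0], [0, 0, 0], [0, 0, 0], [0, 0, 0], [0, 0, 0], [0, 0, 0], [0, 0, 0]]' --gripper '[0, 0, 1, 1, 1, 1, 1, 1, 1, 1, 1, 1]'

```text
clock: 2.7
position: [460.4, -133.5, 311.6]
tcp_rot: [3.141, -0.001, 0.369]
ft_force: [0.7, -1.1, 0.0]
finger_gap: -0.1
```

>>> play_rows --delta_pos '[[0.095, -0.077, 0], [0.095, -0.077, 0], [0, 0, 0], [0, 0, 0], [0, 0, 0], [0, 0, 0.05], [0, 0, 0.05], [0, 0, 0.05], [0, 0, 0.05], [0, 0, 0], [0, 0, 0]]' --turn '[[0, 0, -0.042], [0, 0, -0.042], [0, 0, -0.042], [0, 0, -0.042], [0, 0, -0.042], [0, 0, -0.042], [0, 0, -0.042], [0, 0, 0], [0, 0, 0], [0, 0, 0], [0, 0, 0]]' --gripper '[1, 1, 1, 1, 1, 1, 1, 1, 1, 1, 1]'

```text
clock: 3.8
position: [502.5, -47.7, 231.6]
tcp_rot: [-3.141, 0.0, 1.292]
ft_force: [-0.3, 0.0, 0.4]
finger_gap: -0.3
```

Run:
```python
from m import *
np.set_printoptions(precision=2,suppress=True)
c=shot('wrist','w2.png');o=observe();print(o['position'],o['tcp_rot'],o['clock'],o['finger_gap'])
for q in ['pot_foot','pan_middle','tare_top']:
  for r in place_of('wrist',q)[:3]: print(q,r, ray(c,r['position'],50))
```

```text
[503.02 -47.71 232.25] [ 3.14 -0.    1.29] 3.85 0.18164728077392742
pot_foot {'position': [325.4, 59.6], 'p': 0.69} [536.57  57.17  50.  ]
pot_foot {'position': [338.2, 217.9], 'p': 0.66} [507.21 -99.57  50.  ]
pan_middle {'position': [325.9, 56.9], 'p': 0.62} [537.65  59.27  50.  ]
tare_top {'position': [287.4, 160.9], 'p': 0.94} [473.21 -24.51  50.  ]
```

View pics/w2.png

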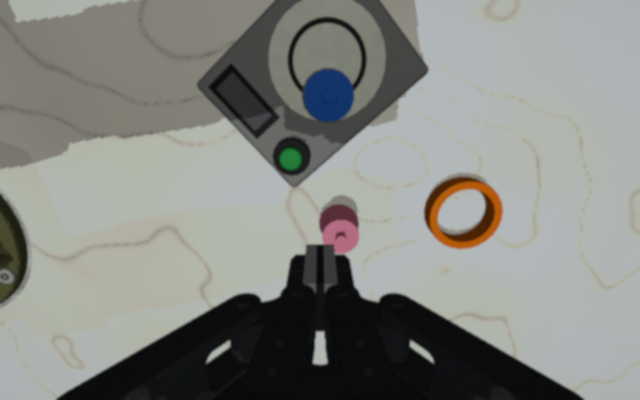

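```bash
cat >> m.py <<'E'
from scipy.optimize import least_squares
def darkring(c,guess,z=50,r=34.5):
    """fit ring centre in world by minimising brightness on projected ring, excluding lid (blue)"""
    g=cv2.GaussianBlur(c['frame'],(3,3),0).astype(float).max(2)
    h=cv2.cvtColor(c['frame'],cv2.COLOR_RGB2HSV);bl=cv2.dilate(cv2.inRange(h,(95,80,20),(135,255,255)),np.ones((5,5)))
    th=np.linspace(0,2*np.pi,180,endpoint=False)
    best=None
    for st,R in((2,16),(.5,2.5)):
        c0=guess if best is None else best[1]; best=None
        for dx in np.arange(-R,R+.1,st):
            for dy in np.arange(-R,R+.1,st):
                def samp(rr):
                    P=np.array([proj(c,(c0[0]+dx+rr*np.cos(t),c0[1]+dy+rr*np.sin(t),z)) for t in th],np.float32)
                    return cv2.remap(g,P[None,:,0],P[None,:,1],1,borderValue=-1)[0],cv2.remap(bl,P[None,:,0],P[None,:,1],0)[0]
                a,m=samp(r);i,_=samp(r-8);o,_=samp(r+8)
                ok=(m==0)&(a>=0)
                s=(np.minimum(i,o)-a)[ok].mean()
                if best is None or s>best[0]: best=(s,(c0[0]+dx,c0[1]+dy),ok.mean())
    return best
E
python3 - <<'E'
from m import *
np.set_printoptions(precision=2,suppress=True)
for n,near in (('wrist',(328,95)),('top',(326,236))):
    c=shot(n);b,s=blue(c,near);g,sg=green(c,None)
    print(n,'lid',b,s,ray(c,b,104),'ring',darkring(c,(537,57)),'btn',g,ray(c,g,36),ray(c,g,40))
E
```

```text
wrist lid [326.44  95.47] [ 303   70   49   52 1948] [529.23  26.51 104.  ] ring (np.float64(99.28511897662214), (np.float64(537.0), np.float64(56.0)), np.float64(0.7277777777777777)) btn [288.8  158.44] [474.6  -24.97  36.  ] [475.18 -24.33  40.  ]
top lid [326.49 236.11] [319 228  16  17 211] [529.13  25.41 104.  ] ring (np.float64(44.26717058316929), (np.float64(538.5), np.float64(55.0)), np.float64(0.7055555555555556)) btn [342.28 261.77] [478.2  -21.56  36.  ] [477.94 -21.36  40.  ]
```

>>> play_rows --delta_pos '[[0.0575, 0.0122, 0], [0, 0, 0.1], [0, 0, 0.1], [0, 0, 0.1], [0, 0, 0.07], [0, 0, 0.035], [0, 0, 0.02], [0, 0, 0.01], [0, 0, 0], [0, 0, 0]]' --turn '[[0, 0, 0], [0, 0, 0], [0, 0, 0], [0, 0, 0], [0, 0, 0], [0, 0, 0], [0, 0, 0], [0, 0, 0], [0, 0, 0], [0, 0, 0]]' --gripper '[1, 1, 1, 1, 1, 1, 1, 1, 1, 1]'

```text
clock: 5.1
position: [514.5, -27.0, 58.3]
tcp_rot: [3.14, -0.0, 1.292]
ft_force: [-0.9, 0.5, 0.4]
finger_gap: -0.0
```

Run:
```python
from m import *
np.set_printoptions(precision=2,suppress=True)
c=shot('wrist','w3.png');o=observe();print(o['position'],o['tcp_rot'],o['clock'],o['ft_force'])
c2=shot('scene');cv2.imwrite('pics/s3.png',cv2.resize(c2['frame'][110:220,260:410,::-1],None,fx=5,fy=5,interpolation=cv2.INTER_CUBIC))
```

```text
[514.54 -27.    58.33] [ 3.14 -0.    1.29] 5.15 [-1.09 -0.51  0.13]
```

View pics/w3.png

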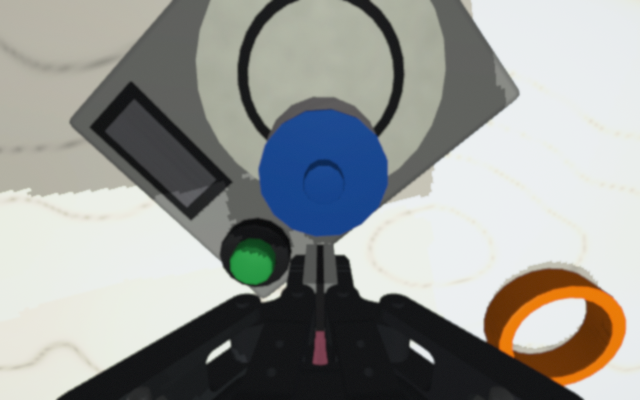

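View pics/s3.png

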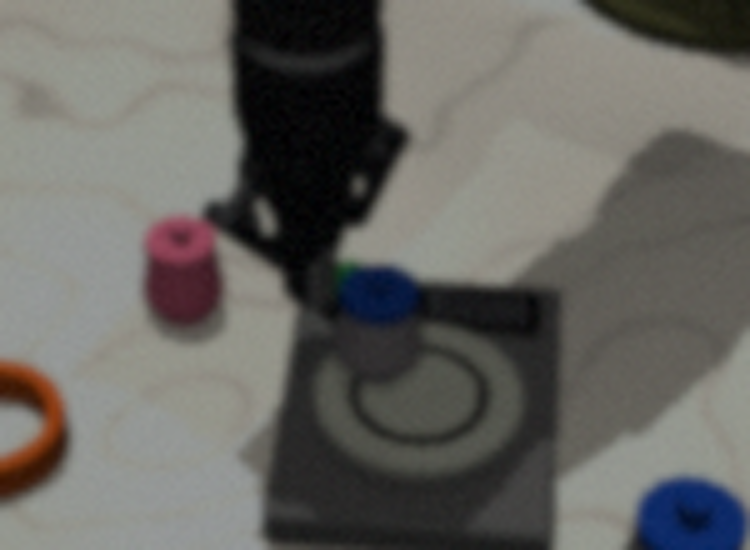

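```bash
cat > chk.py <<'E'
from m import *
np.set_printoptions(precision=2,suppress=True)
o=observe();yaw=o['tcp_rot'][2];X=np.array([np.cos(yaw),np.sin(yaw)]);Y=np.array([np.sin(yaw),-np.cos(yaw)])
c=shot('wrist')
h=cv2.cvtColor(c['frame'],cv2.COLOR_RGB2HSV);m=cv2.inRange(h,(100,100,30),(135,255,255))
n,l,s,ce=cv2.connectedComponentsWithStats(m);i=max(range(1,n),key=lambda i:s[i][4])
cn=max(cv2.findContours((l==i).astype(np.uint8),0,cv2.CHAIN_APPROX_NONE)[0],key=len)[:,0,:]
P=np.array([ray(c,p,104)[:2] for p in cn]) 
f=least_squares(lambda q:np.hypot(P[:,0]-q[0],P[:,1]-q[1])-q[2],[*P.mean(0),20],loss='soft_l1')
lid=f.x[:2];ring=darkring(c,(537.,56.))
d=np.array(ring[1])-lid
print('t',o['clock'],'tcp',o['position'],'ft',o['ft_force'],'lid',lid,'r',f.x[2],'ring',ring,'err in tool x,y',d@X,d@Y,'tcp->lid',(lid-o['position'][:2])@X,(lid-o['position'][:2])@Y)
E
python3 chk.py
```

```text
t 5.2 tcp [514.47 -26.96  58.28] ft [ 0.02  0.04 -0.25] lid [529.3   26.19] r 19.970070055521656 ring (np.float64(120.12047747269418), (np.float64(537.0), np.float64(57.0)), np.float64(0.5722222222222222)) err in tool x,y 31.738193625479923 -1.064005830057267 tcp->lid 55.17952606800113 -0.3428016244690977
```

>>> play_rows --delta_pos '[[0.01, 0, 0], [0.01, 0, 0], [0.01, 0, 0], [0.005, 0, 0], [0.005, 0, 0], [0.005, 0, 0], [0.005, 0, 0], [0.005, 0, 0], [0.005, 0, 0], [0.005, 0, 0], [0.005, 0, 0], [0, 0, 0]]' --turn '[[0, 0, 0], [0, 0, 0], [0, 0, 0], [0, 0, 0], [0, 0, 0], [0, 0, 0], [0, 0, 0], [0, 0, 0], [0, 0, 0], [0, 0, 0], [0, 0, 0], [0, 0, 0]]' --gripper '[1, 1, 1, 1, 1, 1, 1, 1, 1, 1, 1, 1]'

```text
clock: 6.45
position: [521.4, 0.3, 57.3]
tcp_rot: [-3.142, -0.0, 1.293]
ft_force: [-0.5, 0.1, 0.1]
finger_gap: -0.3
```

```bash
python3 chk.py
```

```text
t 6.45 tcp [521.37   0.34  57.28] ft [-0.45  0.1   0.06] lid [532.24  34.5 ] r 20.345532771137847 ring (np.float64(139.79923624067163), (np.float64(537.5), np.float64(56.0)), np.float64(0.7444444444444445)) err in tool x,y 22.118286873046255 -0.8409606492055389 tcp->lid 35.82982218457624 1.0729490794484224
```

>>> play_rows --delta_pos '[[0.005, 0, 0], [0.005, 0, 0], [0.005, 0, 0], [0.005, 0, 0], [0.005, 0, 0], [0.005, 0, 0], [0.005, 0, 0], [0.005, 0, 0], [0, 0, 0]]' --turn '[[0, 0, 0], [0, 0, 0], [0, 0, 0], [0, 0, 0], [0, 0, 0], [0, 0, 0], [0, 0, 0], [0, 0, 0], [0, 0, 0]]' --gripper '[1, 1, 1, 1, 1, 1, 1, 1, 1]'

```text
clock: 7.4
position: [525.9, 15.8, 57.3]
tcp_rot: [3.141, -0.0, 1.293]
ft_force: [0.2, 0.1, -0.1]
finger_gap: 0.0
```

```bash
python3 chk.py
```

```text
t 7.4 tcp [525.89  15.81  57.34] ft [ 0.23  0.1  -0.12] lid [537.87  49.52] r 20.35694894909352 ring (np.float64(139.55741856461864), (np.float64(537.5), np.float64(56.0)), np.float64(0.6555555555555556)) err in tool x,y 6.1296080379759035 -2.1394367505612095 tcp->lid 35.70459554304675 2.267116821743375
```

>>> play_rows --delta_pos '[[0.005, 0, 0], [0.005, 0, 0], [0.004, 0, 0], [0, 0, 0], [-0.005, 0, 0], [-0.02, 0, 0], [-0.04, 0, 0], [-0.04, 0, 0], [0, 0, 0]]' --turn '[[0, 0, 0], [0, 0, 0], [0, 0, 0], [0, 0, 0], [0, 0, 0], [0, 0, 0], [0, 0, 0], [0, 0, 0], [0, 0, 0]]' --gripper '[1, 1, 1, 1, 1, 1, 1, 1, 1]'

```text
clock: 8.35
position: [514.6, -22.0, 57.2]
tcp_rot: [-3.141, 0.001, 1.29]
ft_force: [-0.4, 0.3, -0.4]
finger_gap: -0.1
```

```bash
python3 chk.py
python3 - <<'E'
from m import *
np.set_printoptions(precision=2,suppress=True)
c=shot('wrist','w4.png');g,s=green(c,None);print('btn wrist',g,s,ray(c,g,36),ray(c,g,40))
c=shot('top','t4.png');g,s=green(c,None);b,_=blue(c,(320,232));print('top lid',ray(c,b,104),'btn',ray(c,g,38),'ring',darkring(c,(537.,56.)))
c=shot('scene','s4.png');g,s=green(c,None);b,_=blue(c,(340,170));print('scene lid',ray(c,b,104),'ring',darkring(c,(537.,56.)),'btn',g,s,ray(c,g,36))
E
```

```text
t 8.35 tcp [514.59 -22.01  57.19] ft [-0.41  0.32 -0.45] lid [539.64  54.12] r 20.09257011266005 ring (np.float64(87.37129643278301), (np.float64(536.0), np.float64(56.0)), np.float64(0.5888888888888889)) err in tool x,y 0.8003141246812568 -4.0180599023741115 tcp->lid 80.08901676115782 2.931748018592775
btn wrist [254.77 271.55] [ 232  248   46   48 1712] [472.4  -28.28  36.  ] [473.95 -26.22  40.  ]Traceback (most recent call last):
  File "<stdin>", line 4, in <module>
  File "m.py", line 10, in green
    i=max(range(1,n),key=lambda i:s[i][4]);return ce[i],s[i]
ValueError: max() iterable argument is empty
```

View pics/w4.png

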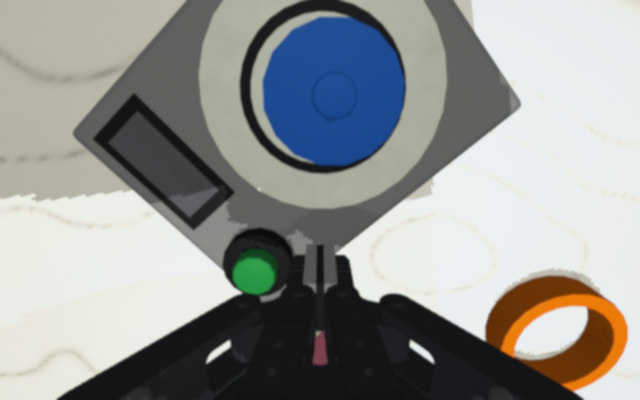

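>>> play_rows --delta_pos '[[0, 0, -0.05], [0, 0, -0.1], [0, 0, -0.1], [0, 0, -0.1], [0, 0, 0], [0, 0, 0]]' --turn '[[0, 0, 0], [0, 0, 0], [0, 0, 0], [0, 0, 0], [0, 0, 0], [0, 0, 0]]' --gripper '[1, 1, 1, 1, 1, 1]'

```text
clock: 9.1
position: [516.7, -19.4, 198.3]
tcp_rot: [3.139, -0.001, 1.293]
ft_force: [0.1, 0.8, -0.4]
finger_gap: -0.1
```

```bash
python3 chk.py
python3 - <<'E'
from m import *
np.set_printoptions(precision=2,suppress=True)
c=shot('wrist','w5.png');g,s=green(c,None);print('btn wrist',g,s,ray(c,g,36),ray(c,g,40))
c=shot('top','t5.png');b,_=blue(c,(320,232));print('top lid',ray(c,b,104),'ring',darkring(c,(537.,56.)))
c=shot('scene','s5.png');b,_=blue(c,(340,170));print('scene lid',ray(c,b,104),'ring',darkring(c,(537.,56.)))
E
```

```text
t 9.1 tcp [516.7  -19.37 198.35] ft [ 0.06  0.79 -0.4 ] lid [538.85  54.33] r 19.58083776996074 ring (np.float64(96.67400173611111), (np.float64(537.0), np.float64(56.0)), np.float64(1.0)) err in tool x,y 1.0957061528922947 -2.2402942629823146 tcp->lid 76.94798440925672 1.0872110428447213
btn wrist [282.49 197.11] [270 185  26  26 532] [473.78 -26.32  36.  ] [474.61 -25.21  40.  ]
top lid [539.6   53.03 104.  ] ring (np.float64(24.362420782342657), (np.float64(538.5), np.float64(55.5)), np.float64(0.7944444444444444))
scene lid [543.74  55.36 104.  ] ring (np.float64(16.133633378623188), (np.float64(539.0), np.float64(55.0)), np.float64(0.7666666666666667))
```

View pics/w5.png

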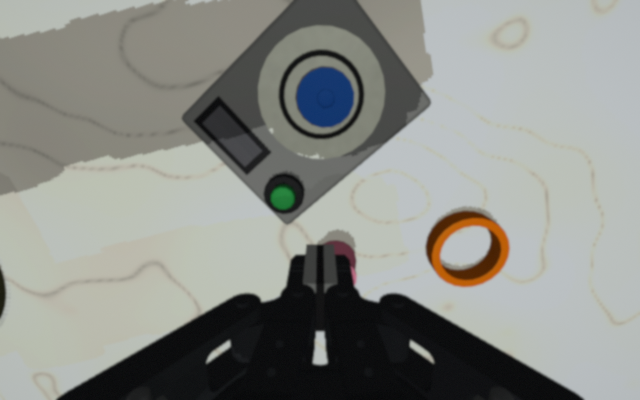

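>>> play_rows --delta_pos '[[-0.02, -0.0475, 0], [-0.02, -0.0475, 0], [0, 0, 0.1], [0, 0, 0.1], [0, 0, 0.08], [0, 0, 0.05], [0, 0, 0.03], [0, 0, 0], [0, 0, 0]]' --turn '[[0, 0, 0], [0, 0, 0], [0, 0, 0], [0, 0, 0], [0, 0, 0], [0, 0, 0], [0, 0, 0], [0, 0, 0], [0, 0, 0]]' --gripper '[1, 1, 1, 1, 1, 1, 1, 1, 1]'

```text
clock: 10.2
position: [474.9, -24.5, 53.5]
tcp_rot: [-3.141, 0.0, 1.292]
ft_force: [0.6, -0.2, -0.1]
finger_gap: 0.4
```

```bash
python3 chk.py;python3 - <<'E'
from m import *
c=shot('wrist','w6.png');c=shot('scene');cv2.imwrite('pics/s6.png',cv2.resize(c['frame'][110:220,260:410,::-1],None,fx=5,fy=5,interpolation=cv2.INTER_CUBIC))
c=shot('top');cv2.imwrite('pics/t6.png',cv2.resize(c['frame'][190:310,260:410,::-1],None,fx=4.5,fy=4.5,interpolation=cv2.INTER_CUBIC))
E
```

```text
t 10.2 tcp [474.87 -24.53  53.52] ft [ 0.57 -0.16 -0.11] lid [537.66  51.44] r 18.62807904353964 ring (np.float64(126.0828601925872), (np.float64(537.0), np.float64(55.0)), np.float64(0.4777777777777778)) err in tool x,y 3.239778077653064 -1.6115591526423365 tcp->lid 90.30255735947564 39.49813510040566
```

View pics/w6.png

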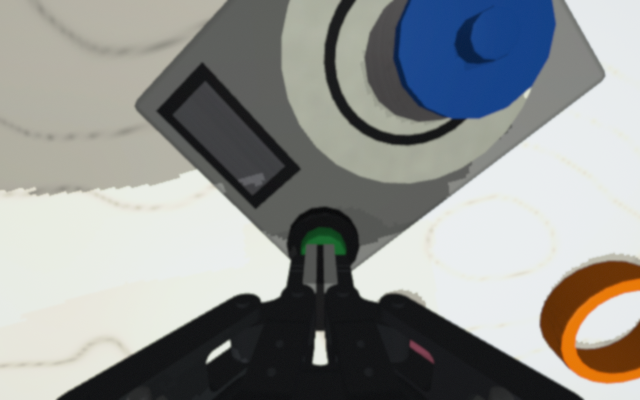

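View pics/s6.png

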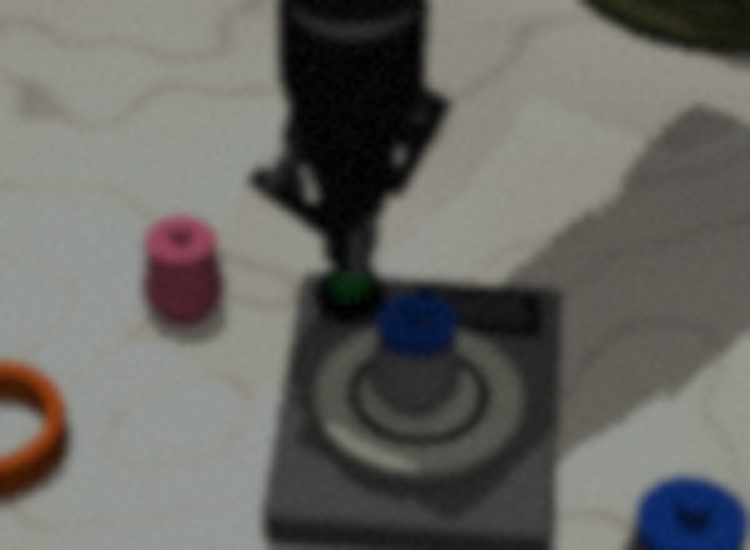

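>>> play_rows --delta_pos '[[0.004, 0.003, 0.01], [0, 0, 0.005], [0, 0, 0.005], [0, 0, 0.005], [0, 0, 0]]' --turn '[[0, 0, 0], [0, 0, 0], [0, 0, 0], [0, 0, 0], [0, 0, 0]]' --gripper '[1, 1, 1, 1, 1]'

```text
clock: 10.9
position: [477.6, -23.4, 45.6]
tcp_rot: [3.139, -0.001, 1.292]
ft_force: [-6.0, -0.2, 25.1]
finger_gap: 0.2
```

Run:
```python
from m import *
o=observe();print(o['ft_force'],o['moment'],o['position'])
c=shot('wrist','w7.png');cv2.imwrite('pics/w7c.png',cv2.resize(c['frame'][180:330,220:420,::-1],None,fx=4,fy=4,interpolation=cv2.INTER_CUBIC));c=shot('scene');cv2.imwrite('pics/s7.png',cv2.resize(c['frame'][130:190,300:380,::-1],None,fx=9,fy=9,interpolation=cv2.INTER_CUBIC))
print(observe()['ft_force'])
```

```text
[-5.95308303 -0.23439029 25.09779759] [-0.0613874   1.35115992 -0.01037087] [477.59212817 -23.4101845   45.6201869 ]
[-7.35192209 -0.81635304 25.54574364]
```

View pics/w7c.png

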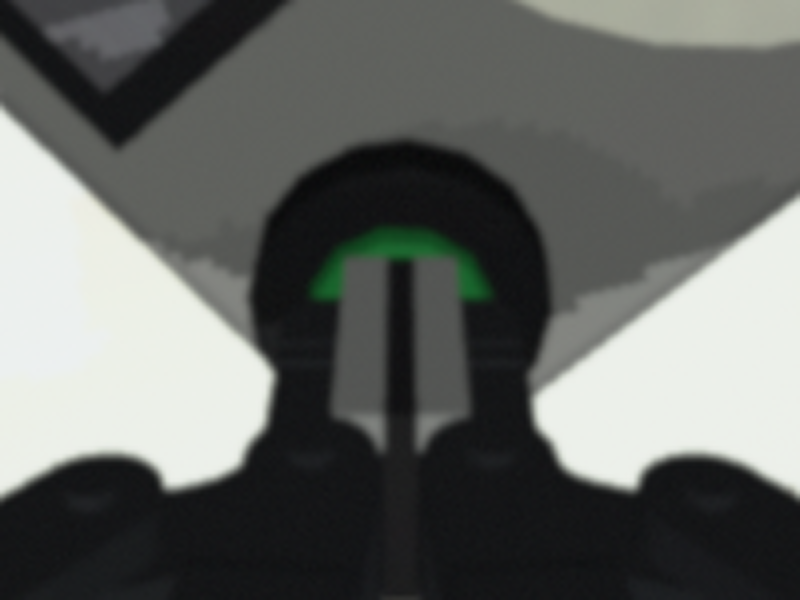

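View pics/s7.png

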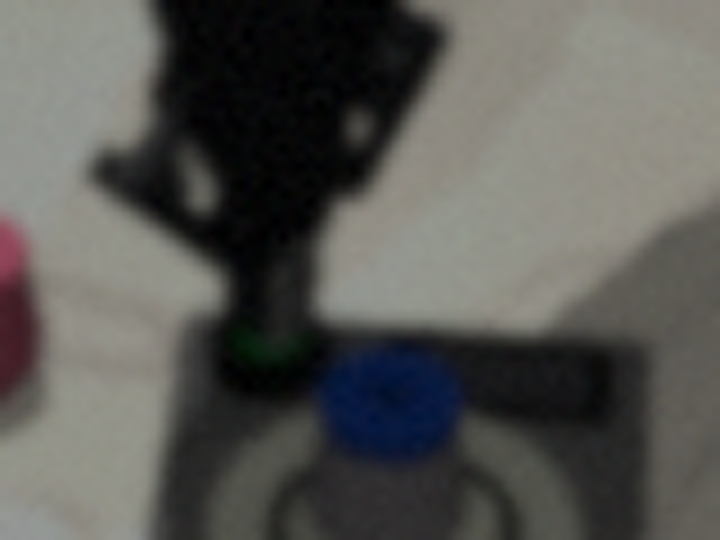

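Run:
```python
import cv2,numpy as np
for n in ('w6','w7'):
    a=cv2.imread(f'pics/{n}.png')
    h=cv2.cvtColor(a,cv2.COLOR_BGR2HSV)
    print(n);
    for r in range(200,262,2):print(r,a[r,323],h[r,323], a[r,300:350:6,1])
```

```text
w6
200 [92 96 94] [45 11 96] [96 96 96 96 96 96 96 96 96]
202 [92 96 94] [45 11 96] [96 96 97 96 97 96 96 97 96]
204 [91 95 93] [45 11 95] [95 96 96 96 95 96 96 97 96]
206 [62 65 63] [50 12 65] [96 96 89 80 63 87 93 94 95]
208 [16 17 16] [60 15 17] [96 94 47 29 15 39 72 92 90]
210 [14 13 12] [105  36  14] [96 68 15 14  9  9 26 82 87]
212 [18 17 17] [120  14  18] [90 23 13 14 16  9 12 51 87]
214 [25 24 23] [105  20  25] [53 12 18 19 23 19 14 16 83]
216 [19 19 18] [90 13 19] [16 14 21 20 20 19 20 11 59]
218 [17 18 17] [60 14 18] [12 21 21 20 18 20 19 15 23]
220 [19 18 17] [105  27  19] [15 22 18 19 20 19 20 20 13]
222 [19 18 18] [120  13  19] [19 17 19 17 19 19 19 20 16]
224 [19 18 18] [120  13  19] [18 19 18 18 18 18 19 18 18]
226 [20 29 17] [ 68 106  29] [19 15 16 30 28 20 21 18 17]
228 [27 58 17] [ 67 180  58] [18 15 19 58 56 49 19 18 16]
230 [30 66 17] [ 68 189  66] [19 18 47 66 65 64 29 16 17]
232 [30 67 16] [ 68 194  67] [17 27 62 67 68 68 55 19 18]
234 [33 74 20] [ 67 186  74] [18 43 65 73 73 72 65 20 17]
236 [44 94 27] [ 68 182  94] [17 57 70 92 93 86 67 30 19]
238 [ 46 103  27
[... 1798 characters left out ...]
38 [30 64 19] [ 67 179  64] [16 19 51 68 65 33 19 19 17]
240 [38 83 22] [ 68 187  83] [19 38 74 85 82 66 20 19 17]
242 [ 47 101  29] [ 68 182 101] [ 17  65  92 102 101  82  41  16  18]
244 [52 81 46] [ 65 110  81] [22 78 91 72 89 87 68 17 17]
246 [53 56 53] [60 14 56] [36 88 86 27 74 85 85 17 18]
248 [53 54 54] [30  5 54] [57 90 86 22 73 85 99 22 20]
250 [54 54 54] [ 0  0 54] [ 72  91  85  25  74  85 100  34  18]
252 [53 54 53] [60  5 54] [ 86  89  85  22  74  85 100  50  18]
254 [53 54 53] [60  5 54] [67 83 85 21 74 86 73 44 18]
256 [53 54 52] [75  9 54] [27 81 85 22 73 85 35 23 18]
258 [47 48 47] [60  5 48] [22 82 85 19 71 86 32 21 20]
260 [48 48 48] [ 0  0 48] [20 83 86 20 71 85 36 21 20]
```

Run:
```python
from m import *
c=camera('wrist');o=observe()
yaw=1.292;X=np.array([np.cos(yaw),np.sin(yaw)])
V=np.array(c['view']).copy()
for n,dz,p in(('w7',0,[477.6,-23.4]),('w6',7.9,[474.87,-24.53])):
    W=V.copy();shift=np.array([p[0]-477.6,p[1]+23.4,dz]);W[:3,3]=V[:3,3]-V[:3,:3]@shift;cc=dict(c,view=W)
    for off in (12,13,14,17,18):
      b=np.array([477,-23.5]) 
      print(n,off,[(z,round(proj(cc,(*(b+X*off),z))[1],1)) for z in (30,34,36,38,40,42,44,46,48,50)])
```

```text
w7 12 [(30, np.float64(227.2)), (34, np.float64(230.2)), (36, np.float64(231.8)), (38, np.float64(233.4)), (40, np.float64(235.0)), (42, np.float64(236.7)), (44, np.float64(238.4)), (46, np.float64(240.2)), (48, np.float64(242.0)), (50, np.float64(243.8))]
w7 13 [(30, np.float64(225.5)), (34, np.float64(228.4)), (36, np.float64(230.0)), (38, np.float64(231.6)), (40, np.float64(233.2)), (42, np.float64(234.9)), (44, np.float64(236.5)), (46, np.float64(238.3)), (48, np.float64(240.1)), (50, np.float64(241.9))]
w7 14 [(30, np.float64(223.7)), (34, np.float64(226.7)), (36, np.float64(228.2)), (38, np.float64(229.8)), (40, np.float64(231.4)), (42, np.float64(233.0)), (44, np.float64(234.7)), (46, np.float64(236.4)), (48, np.float64(238.2)), (50, np.float64(240.0))]
w7 17 [(30, np.float64(218.5)), (34, np.float64(221.3)), (36, np.float64(222.8)), (38, np.float64(224.3)), (40, np.float64(225.9)), (42, np.float64(227.4)), (44, np.float64(229.1)), (46, np.float64(230.7)), (48, np.float64(232.4)), (50, np.float64(234.2))]
w7 18 [(30, np.float64(216.7)), (34, np.float64(219.5)), (36, np.float64
[... 769 characters left out ...]
64(219.2)), (38, np.float64(220.6)), (40, np.float64(222.0)), (42, np.float64(223.5)), (44, np.float64(225.0)), (46, np.float64(226.5)), (48, np.float64(228.1)), (50, np.float64(229.7))]
w6 17 [(30, np.float64(210.1)), (34, np.float64(212.6)), (36, np.float64(214.0)), (38, np.float64(215.3)), (40, np.float64(216.7)), (42, np.float64(218.1)), (44, np.float64(219.5)), (46, np.float64(221.0)), (48, np.float64(222.5)), (50, np.float64(224.1))]
w6 18 [(30, np.float64(208.4)), (34, np.float64(210.9)), (36, np.float64(212.2)), (38, np.float64(213.5)), (40, np.float64(214.9)), (42, np.float64(216.3)), (44, np.float64(217.7)), (46, np.float64(219.2)), (48, np.float64(220.7)), (50, np.float64(222.2))]
```

>>> play_rows --delta_pos '[[0, 0, -0.01], [0, 0, -0.02], [0, 0, -0.05], [0, 0, -0.1], [0, 0, -0.1], [0, 0, -0.1], [0, 0, 0], [0, 0, 0], [0, 0, 0]]' --turn '[[0, 0, 0], [0, 0, 0], [0, 0, 0], [0, 0, 0], [0, 0, 0], [0, 0, 0], [0, 0, 0], [0, 0, 0], [0, 0, 0]]' --gripper '[1, 1, 1, 1, 1, 1, 1, 1, 1]'

```text
clock: 11.95
position: [475.3, -23.2, 194.1]
tcp_rot: [-3.139, 0.0, 1.292]
ft_force: [0.3, -0.1, 0.4]
finger_gap: -0.0
```

```bash
python3 chk.py
python3 - <<'E'
from m import *
np.set_printoptions(precision=2,suppress=True)
c=shot('wrist','w8.png');g,s=green(c,None);print('btn wrist',g,s,ray(c,g,52),ray(c,g,46))
c=shot('top','t8.png')
for q in ('tape','bottle','jar'):print(q,place_of('top',q)[:1])
b,_=blue(c,(320,232));print('top lid',ray(c,b,104),'ring',darkring(c,(537.,56.)))
E
```

```text
t 11.95 tcp [475.3  -23.24 194.08] ft [ 0.29 -0.09  0.4 ] lid [538.95  54.04] r 20.127762621240283 ring (np.float64(101.57355291193181), (np.float64(537.5), np.float64(55.5)), np.float64(0.7333333333333333)) err in tool x,y 1.0002834361930448 -1.7976997607366756 tcp->lid 91.79750194435526 39.97339894319663
btn wrist [322.74 182.89] [310 170  27  27 557] [476.66 -21.94  52.  ] [476.25 -23.53  46.  ]
tape [{'position': [399.4, 206.2], 'p': 0.43}]
bottle [{'position': [288.0, 171.5], 'p': 0.65}]
jar [{'position': [226.9, 274.4], 'p': 0.77}]
top lid [539.57  53.11 104.  ] ring (np.float64(25.34116246578467), (np.float64(538.0), np.float64(56.0)), np.float64(0.7611111111111111))
```

View pics/w8.png

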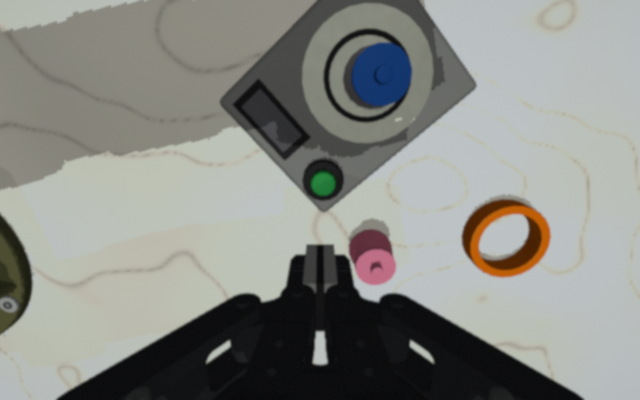

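```bash
python3 -c "
from plant import *
print(close_job())"
```

```text
the job is handed in; nothing more can be done
None
```

I nudged the small blue-lidded pot about 30 mm across the pan with shut fingers, backed off, pressed the green button once and lifted clear. I then handed the job in at about 12 s of the 51 s allowed. No verdict was reported.

- **Pot position:** the last checks put the pot's axis about 2 mm (wrist camera) to 3.3 mm (top camera) from the ring's centre, against a limit of 8.5 mm. It stood upright, with no sign of tipping. After the nudge the scene camera read about 4.8 mm, but with a coarse fit.
- **Button press:** at the bottom the wrist felt about 25 N. The cap's top edge had dropped from about 52 mm to 46 mm, so it was down the full 6 mm. In the last wrist picture the button looks up again, and the tool was 140 mm above it with no contact force.
- **Tape, bottle and jar:** none was approached. The network's position for the tape was 5 to 6 pixels off its first reading, or roughly 15 to 20 mm. I took that as a weak detection (p 0.43), and I did not confirm it with another measurement. The bottle and jar readings moved by only 2 to 3.5 pixels.

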